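Fit a new filter into a desktop air purifier

TASK

The air purifier lies on its back on the desk with its front grille taken off and its filter bay open: fit the clean white filter, not the dirty grey one. Take it by its pull tab, hook its two tongues under the orange lip at the foot end of the bay while its other end is still raised, then swing it down until it lies flat on the bay floor and the orange spring catch has clicked out over its free edge, and let go. Leave the old filter and everything else on the desk where they are.

Things in the scene. Friction and masses are not known exactly. Their poses are not given: they have to be found in the camera images.
- new_filter_grip (a point): Where to grip the clean filter (white frame, off-white pleats): in its blue pull tab, an upright rib on its upper face 12 mm thick (x), 60 wide (y), 34 tall. This point is mid-tab in x and y, 11 mm below the tab's top, 23 above the filter's upper face, 53 above its underside. Axes: x along the filter from tongues to free end, y across, z up out of the face. It starts flat on the desk, tab up.
- new_filter_tongue (a point): Middle between the tips of the clean filter's two blue tongues, half-way through their thickness. They are 26 mm wide, centres 70 apart in y, 5 thick, flush with the underside, and stick out 18 mm from the frame's -x end. From the grip point: 143 mm back in x, 50.5 down in z (filter axes).
- new_filter_free (a point): Middle of the lower edge of the clean filter's free (+x) end, on its underside: 75 mm ahead of the grip point in x, 53 below it. The filter is a rigid cartridge: frame 200 (x) x 130 (y) x 30 mm (z), 0.2 to 0.4 kg; the grip point is 25 mm from its centre towards this end.
- bay (a point): Centre of the filter bay's floor (dark, round fan intake) in the fixed white air purifier, 340 x 210 x 106 mm, on its back. Floor 66 mm above the desk, rim 40 above the floor. Axes: x from the foot end (lip, roughly towards the robot) to the control end (catch), y across, z up. End wall at x = +103 mm, side guides at y = +-69, 36 high. Seated, the grip point is at (25, 0, 53), the tongue point at (-118, 0, 2.5) mm.
- lip (a point): Middle of the edge of the orange retaining lip across the foot end of the bay, at the lip's underside: x = -103 mm, z = 16 mm in the bay's axes (same axes here). The lip is 5 mm thick, as wide as the bay, and roofs a slot 16 mm high that runs back to the end wall at x = -128 mm. Seated, the filter has 3 mm play at each end and 4 at each side.
- catch (a joint): Orange spring catch, 40 mm wide, mid-way across the control-end wall. 0 = fully out, its sloped nose standing 9 mm into the bay, 32 to 49 mm above the floor; grows (m) to 0.0105 as it is pushed back into the wall. The filter's free end pushes it back by riding down the slope (a push of up to about 15 N down on the pull tab); it springs out over the frame's upper edge once the filter lies on the floor.
- old_filter: Dirty filter, same shape and blue tab, with dark grey frame and brown-grey pleats, flat on the desk; to be left alone. Origin: centre of its underside.
- candle: Candle in a glass, 76 mm across, 80 mm tall. Origin: centre of its underside.
- mug: White mug, 82 mm across, 95 mm tall. Origin: centre of its underside.
- cleaner: Clear plastic bottle with a blue cap, 54 mm across, 160 mm tall. Origin: centre of its underside.
- remote: Black remote control, 150 x 42 x 16 mm. Origin: centre of its underside.
- dust_brush: Dusting brush lying on the desk at the left. Origin: its underside.

How it is judged:
On the way:
1. the tongues are under the lip while the filter's free end is still raised (x of new_filter_tongue in the frame of bay below -0.107 m and z of new_filter_tongue in the frame of bay below 0.014 m and y of new_filter_tongue in the frame of bay between -0.012 and 0.012 m and angle between new_filter_grip's own z axis and vertical between 0.1 and 0.8 rad), for 0.1 s.
At the end, for the whole second after the job is handed in: Clean filter flat in the bay, at rest, released: tongues 8 mm or more under the lip, tongue point under 6 mm and free end under 4 mm above the floor, both ends within 8 mm of the bay's middle line, tilt against the bay under 0.04 rad, catch out to within 3 mm of its stop (x of new_filter_tongue in the frame of bay below -0.111 m and z of new_filter_tongue in the frame of bay below 0.006 m and y of new_filter_tongue in the frame of bay between -0.008 and 0.008 m and y of new_filter_free in the frame of bay between -0.008 and 0.008 m and z of new_filter_free in the frame of bay below 0.004 m and angle between the z axis of new_filter_grip and the z axis of bay, either way round below 0.04 rad and value of joint catch below 0.003 m); the robot touches nothing.
It fails at once if the old filter is moved more than 30 mm (distance of old_filter from where it was at the start of the episode above 0.03 m).
It fails at once if another thing on the desk (candle, mug, bottle, remote control, brush) is moved more than 30 mm (distance of any of candle, mug, cleaner, remote, dust_brush from where it was at the start of the episode above 0.03 m).
It also fails if it takes over 45 s, if anything falls off the work surface, if the arm or the gripper's body presses on something with over 40 N, if the wrist force passes 120 N, or if a joint passes its speed limit or range.

ROBOT

A 7-joint arm with a two-finger parallel gripper is mounted at the origin on the work surface. World frame = base frame: x ahead of the robot, y to its left, z up, the work surface at z = 0. Lengths are in m, angles in rad, forces in N, time in s.
With the tool pointing down it reaches from about 0.425 to 0.875 m from the base axis. Payload 9.9 kg.
Tool frame: the origin (TCP) lies on the centre line of the jaws, within the pads' length; the fingertips stand tip_reach ahead of it and the grasp point (between the pads) lies 8 mm behind it (tip_reach is the distance from the TCP to the fingertips, in m); z points along the fingers, y is the line along which they close (so a half turn about z gives the same grasp; the last joint's range is limited). The gripper opens to 85 mm and grips with 20 to 120 N. Pads are 22 mm wide; open, the fingers measure 114 mm over their backs; the gripper's body (76 mm by 85 mm) begins 54 mm behind the grasp point. The pads swing forward as they close: fully open they stand 13 mm farther back than shut.
Start: joints at [-1.348, 0.576, 0.025, 1.437, -0.015, 1.129, -0.057], TCP at [0.204, 0.643, 0.221] pointing down, gripper open.
Joint ranges: [-2.76, 2.76], [-0.34, 2.15], [-1.52, 1.57], [0.19, 2.46], [-1.09, 4.23], [0.17, 1.99], [-2.82, 2.82]. Speed limits (rad/s): [2.22, 2.22, 3.01, 3.01, 3.14, 3.14, 3.14].

INTERFACE

Orientations are given as [roll, pitch, yaw] about the fixed x, y, z axes, in that order (R = Rz(yaw) Ry(pitch) Rx(roll)).
In Python, from rig import get_obs, camera, calibration, job_done, spot_in, mark_of, tip_reach gives the robot as it stands.
- The arm moves only by the shell command python3 -m handwheel 'ROWS'. ROWS is a JSON object of lists of equal length, an entry for each row: "hand": the gripper's target within -1 to 1 (shut at 1, half-way at 0, fully open at -1); "delta_pos": the shift along the world's x, y, z in mm, a list of three; "rot": the turn, a rotation vector about the world's x, y, z in degrees, a list of three. A call has 1 to 12 rows; each row shifts and turns the commanded pose from where the row before left it; what a row does not reach is not made up. A row lasts 1/8 s, in which the tool goes at most 62.5 mm and 10.7 degrees, less where a joint would pass 70% of its speed; a pose out of reach is approached as far as the arm can. A call with a gripper value outside its range is refused whole. The fingers move at their own pace and stop on an object; the grip force is fixed at half the most. Time passes only in rows, so rows that do not move let the fingers close. It gives the time, the measured TCP pose, the force, the opening and the grip force at its end, in the units of the state.
- get_obs(): the state, without advancing time (a new reading comes with each control period).
- camera(name): name is "scene" or "top"; returns (picture, depth): 420x560x3 uint8, red, green, blue; 420x560 float32, m along the optical axis (not along the pixel's ray), 0 where there is no reading.
- calibration(name): a dict with "K" (3x3 intrinsics, pixels), "k1" (the pictures are not rectified: a ray, as slopes to the right and down, at radius r is drawn at 1 + k1 r^2 times it, then the intrinsics apply), "world_from_camera" (4x4, takes a point from camera to world coordinates). Camera axes: x right, y down, z forward; pixel columns grow to the right and rows downward; lengths in m; the calibration is good to about 2 mm. A picture is of the moment at which its call begins. calibration takes no time and is no camera call.
- job_done(): hands the job in; it is judged then, once.
Trained networks look in the newest picture that a camera, given by its name, has taken for a name from the list of things; names that differ only in an ending like _2 or _b are one class to them, and where a whole thing is asked for, a point or a joint stands for the part that bears it (a point fixed in the world has none). Each returns a list of dicts, best first, with "score" (0 to 1); they miss things now and then, are a little off and sometimes report something else, mostly with a low value. They report only what shows in the picture. A call takes as long as a camera call.
- spot_in(label, camera): "uv" ([column, row] in pixels, amid what is visible of it).
- mark_of(label, camera): "uv" ([column, row] in pixels: a listed point, or the origin of a listed thing).
The state is a dict: "clock": time; "joint_pos": joint angles; "dq": joint speeds; "joint_torque": joint torques, N m; "tcp_pos": TCP position; "ee_rot": TCP orientation; "force": force on the tool from outside, world axes, zero at the start; "ft_torque": the same for the moment, N m; "finger_gap": finger opening in m; "gripper_force": force on a finger pad.
Only numpy, scipy, OpenCV 4.12 (cv2) and the standard library are available. Lean on these libraries where they do the work, as an engineer would, in place of code of your own. Each camera call takes 0.05 s, during which the arm holds its last target. There are 200 camera calls.

## Working session

There is one attempt and no reset: what is moved stays moved. The work goes in short steps, Python scripts to look and compute and a shell command to move; the robot and the scene stay as the last step left them, time stands still between calls to the robot, and variables do not carry over. Pictures are saved under pics/ and viewed, at most 10 in all, crops included, and the job is handed in when it is done.

```bash
mkdir -p pics; ls
cat > h.py <<'E'
import numpy as np, cv2
from rig import *
def w(cam,uv,D=None,z=None):
    c=calibration(cam);K=np.array(c["K"]);T=np.array(c["world_from_camera"])
    d=np.array([(uv[0]-K[0,2])/K[0,0],(uv[1]-K[1,2])/K[1,1]]);s=d.copy()
    for _ in range(20): s=d/(1+c["k1"]*(s@s))
    r=np.array([s[0],s[1],1.])
    if z is not None:
        k=(z-T[2,3])/(T[:3,:3]@r)[2]
    else: k=D
    return T[:3,:3]@(r*k)+T[:3,3]
def dep(D,uv,n=2):
    u,v=int(round(uv[0])),int(round(uv[1]));p=D[max(0,v-n):v+n+1,max(0,u-n):u+n+1];p=p[p>0]
    return np.median(p) if p.size else 0
E
python3 - <<'E'
from h import *
print(get_obs(),tip_reach)
for c in("top","scene"):
    I,D=camera(c);cv2.imwrite(f"pics/{c}0.png",I[:,:,::-1]);np.save(f"pics/{c}0.npy",D)
    for l in["new_filter_grip","new_filter_tongue","new_filter_free","bay","lip","catch","old_filter"]:
        for m in mark_of(l,c)[:2]:
            print(c,l,np.round(m["uv"],1),round(m["score"],2),np.round(w(c,m["uv"],dep(D,m["uv"])),3))
E
```

```text
pics
{'clock': 0.0, 'joint_pos': array([-1.34776308,  0.57650736,  0.02481268,  1.43790133, -0.01497954,
        1.12902434, -0.05650495]), 'dq': array([-1.05097827e-03, -5.82158822e-04,  9.83063940e-04, -4.54947510e-04,
       -8.93032595e-05,  6.25749187e-04,  5.54098959e-04]), 'joint_torque': array([ 7.54029625e-04, -7.65744281e+01,  2.25174777e+00, -2.85975176e+01,
        1.56013377e-02,  1.22040728e-02, -1.20228137e-05]), 'tcp_pos': array([0.20371873, 0.64302531, 0.21976098]), 'ee_rot': array([-3.13993870e+00,  8.72280374e-05,  2.83482382e+00]), 'force': array([ 0.90593763,  0.66544172, -0.17235203]), 'ft_torque': array([-0.00068427,  0.0130061 ,  0.04247687]), 'gripper_force': 0.0, 'finger_gap': 0.08538938359474671} 0.011
top new_filter_grip [391.9 228.1] 0.87 [ 0.474 -0.316  0.061]
top new_filter_tongue [386.8 275.5] 0.82 [ 0.335 -0.305  0.001]
top new_filter_free [388.5 200.4] 0.98 [ 0.571 -0.328  0.001]
top bay [290.4 212.8] 0.7 [ 0.529 -0.014  0.069]
top lip [300.1 241.3] 0.6 [ 0.443 -0.04   0.068]Traceback (most recent call last):
  File "<stdin>", line 6, in <module>
ValueError: it knows: bay, candle, cleaner, dust_brush, lip, mug, new_filter_free, new_filter_grip, new_filter_tongue, old_filter, remote
```

Run:
```python
from h import *
for c in("top","scene"):
    I,D=camera(c);cv2.imwrite(f"pics/{c}1.png",cv2.resize(I[:,:,::-1],(800,600),interpolation=2));np.save(f"pics/{c}1.npy",D);cv2.imwrite(f"pics/{c}raw.png",I[:,:,::-1])
    T=np.array(calibration(c)["world_from_camera"]);print(c,T.round(3).tolist(),calibration(c)["K"])
    for l in["new_filter_grip","new_filter_tongue","new_filter_free","bay","lip","old_filter","candle","mug","cleaner","remote"]:
        for m in mark_of(l,c)[:1]:
            print(c,l,np.round(m["uv"],1),round(m["score"],2),np.round(w(c,m["uv"],dep(D,m["uv"])),3))
```

```text
top [[-0.027, -0.983, 0.181, 0.326], [-0.999, 0.031, 0.021, -0.002], [-0.026, -0.18, -0.983, 1.221], [0.0, 0.0, 0.0, 1.0]] [[391.07087759   0.         278.20120024]
 [  0.         391.07087759 210.23123802]
 [  0.           0.           1.        ]]
top new_filter_grip [393.7 226.2] 0.87 [ 0.479 -0.321  0.063]
top new_filter_tongue [387.5 273.7] 0.71 [ 0.34  -0.308  0.001]
top new_filter_free [388.3 202.4] 0.58 [ 0.564 -0.327  0.001]
top bay [292.3 210.6] 0.58 [ 0.535 -0.02   0.068]
top lip [301.4 244.7] 0.74 [ 0.432 -0.043  0.067]
top old_filter [176.1 249.5] 0.7 [0.432 0.342 0.028]
top candle [375.2 155.5] 0.82 [ 0.711 -0.289  0.033]
top mug [193.9 168.8] 0.64 [0.695 0.295 0.006]
top cleaner [439.9 198.7] 0.57 [ 0.563 -0.479  0.041]
top remote [453.1 250.1] 0.98 [ 0.405 -0.515  0.017]
scene [[-0.189, 0.734, -0.652, 1.39], [0.982, 0.154, -0.111, 0.157], [0.019, -0.661, -0.75, 1.079], [0.0, 0.0, 0.0, 1.0]] [[400.1175309    0.         270.23637462]
 [  0.         400.1175309  202.68064478]
 [  0.           0.           1.        ]]
scene new_filter_grip [176.4 182.1] 0.95 [ 0.48  -0.337  0.064]
scene new_filter_tongue [197.  166.2] 0.86 [ 0.327 -0.317  0.003]
scene new_filter_free [171.4 207.2] 0.67 [ 0.556 -0.336  0.014]
scene bay [262.2 203.1] 0.78 [ 0.52  -0.018  0.07 ]
scene lip [256.9 180.8] 0.85 [ 0.424 -0.057  0.073]
scene old_filter [369.6 216.7] 0.73 [0.471 0.348 0.03 ]
scene candle [163.1 250.1] 0.74 [ 0.761 -0.281  0.058]
scene mug [351.1 275. ] 0.55 [0.735 0.294 0.06 ]
scene cleaner [125.2 201.7] 0.79 [ 0.584 -0.493  0.038]
scene remote [142.4 172.7] 0.93 [ 0.418 -0.503  0.018]
```

View pics/top1.png

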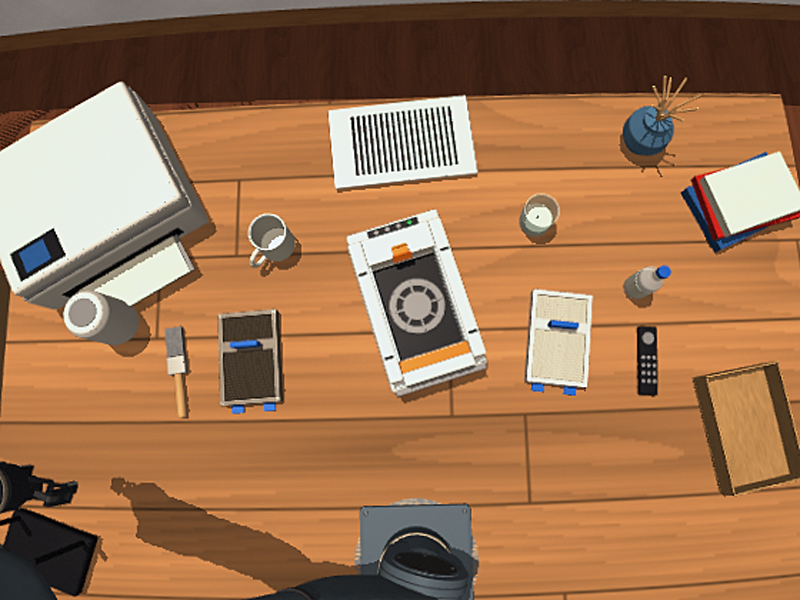

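View pics/scene1.png

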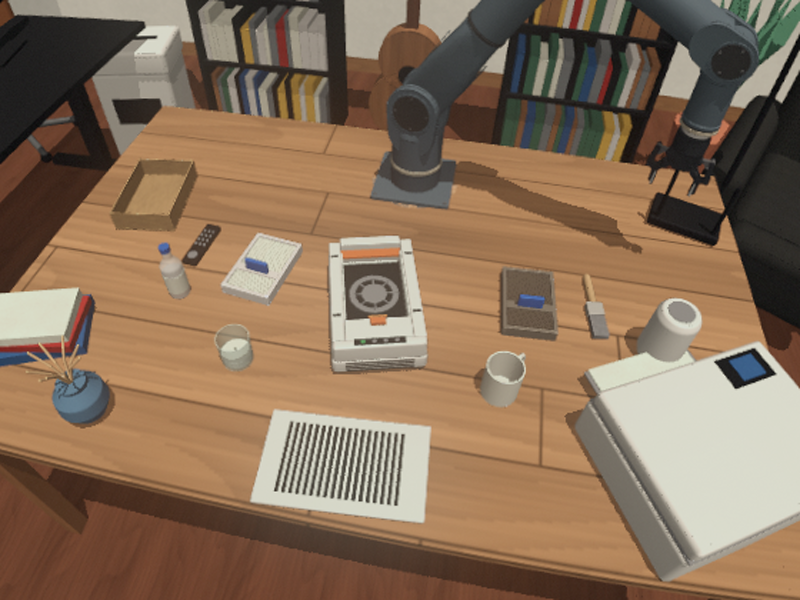

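The top view shows the white filter at about (560,340) in the 800x600 picture, with its tab at (563,324) and its tongues towards the robot. The purifier is at (417,300), yawed, with the orange lip at (435,358) and the catch at (402,252). The old filter is at the left (250,358). Next I'll refine these poses from depth.

```bash
cat >> h.py <<'E'
def cloud(cam,D):
    c=calibration(cam);K=np.array(c["K"]);T=np.array(c["world_from_camera"])
    h,wd=D.shape;u,v=np.meshgrid(np.arange(wd),np.arange(h))
    d=np.stack([(u-K[0,2])/K[0,0],(v-K[1,2])/K[1,1]],-1);s=d.copy()
    for _ in range(20): s=d/(1+c["k1"]*(s**2).sum(-1,keepdims=True))
    P=np.concatenate([s*D[...,None],D[...,None]],-1)
    return P@T[:3,:3].T+T[:3,3]
E
python3 - <<'E'
from h import *
for c in("top","scene"):
    I=cv2.imread(f"pics/{c}raw.png");D=np.load(f"pics/{c}1.npy");P=cloud(c,D);hsv=cv2.cvtColor(I,cv2.COLOR_BGR2HSV)
    X,Y,Z=P[...,0],P[...,1],P[...,2]
    def rect(n,m):
        p=P[m]; r=cv2.minAreaRect(p[:,:2].astype(np.float32)*1000)
        print(c,n,len(p),"c",np.round(r[0],1),"s",np.round(r[1],1),"ang",round(r[2],1),"medz",round(np.median(p[:,2]),4),"mean",p.mean(0).round(4))
    nf=(abs(X-.46)<.17)&(abs(Y+.32)<.11)
    blue=(hsv[...,0]>100)&(hsv[...,0]<130)&(hsv[...,1]>150)
    wht=nf&(Z>.022)&(Z<.036);rect("frame",wht)
    rect("tab",nf&(Z>.045)&blue); rect("tabtop",nf&(Z>.058)&blue)
    rect("tongues",nf&(Z<.02)&blue)
    b=(abs(X-.54)<.22)&(abs(Y+.02)<.16)
    rect("rim",b&(abs(Z-.106)<.006)); rect("floor",b&(abs(Z-.066)<.008)&(hsv[...,2]<200)&(abs(X-.53)<.15)&(abs(Y+.02)<.1))
    og=b&(hsv[...,0]>4)&(hsv[...,0]<18)&(hsv[...,1]>200)&(Z>.07)
    rect("lip",og&(X<.5)); rect("catch",og&(X>.55))
E
```

```text
top frame 2534 c [ 454.5 -321.7] s [132.2 199.8] ang 81.6 medz 0.0273 mean [ 0.4513 -0.3208  0.0275]
top tab 86 c [ 477.8 -323.7] s [56.7 12.3] ang 83.3 medz 0.0631 mean [ 0.4773 -0.3224  0.0627]
top tabtop 77 c [ 477.8 -323.7] s [56.7 12.3] ang 83.3 medz 0.0633 mean [ 0.4774 -0.3239  0.0637]
top tongues 91 c [ 346.1 -305.4] s [95.6 16.7] ang 81.3 medz 0.0051 mean [ 0.346  -0.306   0.0052]
top rim 3865 c [538.2 -14.6] s [334.4 202.2] ang 15.9 medz 0.1058 mean [ 0.5577 -0.0088  0.1057]
top floor 3113 c [496.8 -26.6] s [269.5 138.6] ang 15.9 medz 0.0672 mean [ 0.5257 -0.0184  0.0672]
top lip 133 c [386.4 -57.6] s [ 83.8 143.3] ang 17.0 medz 0.0872 mean [ 0.4177 -0.0592  0.0957]
top catch 83 c [630.8  13.3] s [28.  37.4] ang 17.9 medz 0.1115 mean [0.6283 0.012  0.1113]
scene frame 1378 c [ 458.  -324.7] s [136.  205.6] ang 81.5 medz 0.0295 mean [ 0.4615 -0.3215  0.0295]
scene tab 0 c [0. 0.] s [0. 0.] ang 0.0 medz nan mean [nan nan nan]
scene tabtop 0 c [0. 0.] s [0. 0.] ang 0.0 medz nan mean [nan nan nan]
scene tongues 0 c [0. 0.] s [0. 0.] ang 0.0 medz nan mean [nan nan nan]
scene rim 2609 c [540.4 -15. ] s [339.8 202. ] ang 16.0 medz 0.1076 mean [ 0.5838 -0.0035  0.1074]
scene floor 1651 c [532.6 -33.7] s [244.2 171.5] ang 15.4 medz 0.0693 mean [ 0.5106 -0.0236  0.0692]
scene lip 0 c [0. 0.] s [0. 0.] ang 0.0 medz nan mean [nan nan nan]
scene catch 0 c [0. 0.] s [0. 0.] ang 0.0 medz nan mean [nan nan nan]
  return _methods._mean(a, axis=axis, dtype=dtype,
  ret = ret.dtype.type(ret / rcount)
<stdin>:7: RuntimeWarning: Mean of empty slice.
  ret = um.true_divide(
```

Run:
```python
from h import *
a=np.radians(15.9);u=np.array([np.cos(a),np.sin(a)]);v=np.array([-u[1],u[0]]);c0=np.array([.5385,-.0147])
for c in("top","scene"):
    I=cv2.imread(f"pics/{c}raw.png");D=np.load(f"pics/{c}1.npy");P=cloud(c,D);hsv=cv2.cvtColor(I,cv2.COLOR_BGR2HSV)
    q=P[...,:2]-c0;x=q@u*1000;y=q@v*1000;Z=P[...,2]*1000
    og=(hsv[...,0]>3)&(hsv[...,0]<20)&(hsv[...,1]>190)
    print(c)
    for lo in range(-176,180,6):
        m=(abs(y)<25)&(x>=lo)&(x<lo+6)&(Z>20)
        if m.any(): print(lo+3,np.round(np.percentile(Z[m],[5,50,95])),round(og[m].mean(),2),end=" | ")
    print()
    for lo in range(-110,112,5):
        m=(abs(x)<60)&(y>=lo)&(y<lo+5)&(Z>20)
        if m.any(): print(lo+2.5,np.round(np.median(Z[m])),end=" | ")
    print()
```

```text
top
-173 [72. 75. 79.] 0.0 | -167 [ 69. 103. 108.] 0.0 | -161 [103. 106. 109.] 0.0 | -155 [103. 106. 109.] 0.0 | -149 [103. 106. 111.] 0.0 | -143 [ 95. 104. 107.] 0.0 | -137 [83. 87. 91.] 0.57 | -131 [85. 88. 90.] 1.0 | -125 [84. 87. 90.] 1.0 | -119 [83. 87. 91.] 0.86 | -113 [64. 67. 71.] 0.0 | -107 [63. 66. 70.] 0.0 | -101 [65. 67. 70.] 0.0 | -95 [64. 67. 70.] 0.0 | -89 [63. 67. 70.] 0.0 | -83 [63. 66. 68.] 0.0 | -77 [64. 67. 70.] 0.0 | -71 [63. 67. 71.] 0.0 | -65 [64. 68. 71.] 0.0 | -59 [64. 68. 72.] 0.0 | -53 [64. 68. 73.] 0.0 | -47 [66. 69. 71.] 0.0 | -41 [66. 68. 72.] 0.0 | -35 [64. 68. 72.] 0.0 | -29 [66. 69. 72.] 0.0 | -23 [66. 69. 71.] 0.0 | -17 [66. 69. 72.] 0.0 | -11 [65. 68. 71.] 0.0 | -5 [66. 69. 71.] 0.0 | 1 [65. 68. 72.] 0.0 | 7 [65. 68. 71.] 0.0 | 13 [65. 68. 72.] 0.0 | 19 [65. 68. 71.] 0.0 | 25 [65. 68. 72.] 0.0 | 31 [64. 67. 71.] 0.0 | 37 [64. 68. 71.] 0.0 | 43 [62. 67. 70.] 0.0 | 49 [62. 66. 70.] 0.0 | 55 [63. 66. 70.] 0.0 | 61 [64. 67. 70.] 0.0 | 67 [62. 66. 70.] 0.0 | 73 [65. 66. 69.] 0.0 | 79 [ 63.  67. 105.] 0.07 | 85 [ 65. 101. 112.] 0.45 | 91 [ 66. 109. 117.] 
[... 2119 characters left out ...]
108. 110.] 0.0 | 151 [107. 109. 112.] 0.0 | 157 [107. 109. 112.] 0.0 | 163 [ 46. 105. 111.] 0.0 | 169 [ 25.  70. 105.] 0.0 | 175 [31. 35. 38.] 0.0 | 
-107.5 49.0 | -102.5 103.0 | -97.5 108.0 | -92.5 108.0 | -87.5 108.0 | -82.5 108.0 | -77.5 108.0 | -72.5 104.0 | -67.5 69.0 | -62.5 69.0 | -57.5 68.0 | -52.5 70.0 | -47.5 69.0 | -42.5 69.0 | -37.5 70.0 | -32.5 70.0 | -27.5 69.0 | -22.5 70.0 | -17.5 70.0 | -12.5 70.0 | -7.5 70.0 | -2.5 70.0 | 2.5 70.0 | 7.5 70.0 | 12.5 70.0 | 17.5 70.0 | 22.5 70.0 | 27.5 69.0 | 32.5 70.0 | 37.5 70.0 | 42.5 70.0 | 47.5 69.0 | 52.5 69.0 | 57.5 69.0 | 62.5 69.0 | 67.5 80.0 | 72.5 105.0 | 77.5 108.0 | 82.5 108.0 | 87.5 108.0 | 92.5 108.0 | 97.5 107.0 | 102.5 104.0 |
```

```bash
python3 -m handwheel '{"hand":[-1,-1,-1,-1,-1,-1,-1,-1,-1,-1,-1,-1],"delta_pos":[[10,-10,40],[40,-42,8],[40,-42,8],[40,-42,8],[40,-42,8],[40,-42,8],[41,-43,0],[14,-54,0],[14,-54,0],[14,-54,0],[14,-54,0],[14,-54,0]],"rot":[[0,0,-7],[0,0,-7],[0,0,-7],[0,0,-7],[0,0,-7],[0,0,-7],[0,0,-7],[0,0,-7],[0,0,-7],[0,0,-7],[0,0,-7],[0,0,-4]]}'
python3 -m handwheel '{"hand":[-1,-1,-1,-1,-1,-1,-1,-1,-1,-1],"delta_pos":[[14,-54,0],[14,-54,0],[-12,-54,0],[-12,-54,0],[-12,-54,0],[-12,-54,-20],[-12,-54,-40],[-12,-54,-40],[0,0,-40],[0,0,0]],"rot":[[0,0,0],[0,0,0],[0,0,0],[0,0,0],[0,0,0],[0,0,0],[0,0,0],[0,0,0],[0,0,0],[0,0,0]]}'
```

```text
clock: 2.9
tcp_pos: [0.5251, 0.1088, 0.3009]
ee_rot: [3.141, -0.0, 1.418]
force: [0.4, 0.9, 0.2]
finger_gap: 0.0856
gripper_force: 0.0
clock: 4.15
tcp_pos: [0.4813, -0.3116, 0.1651]
ee_rot: [-3.137, -0.002, 1.42]
force: [1.0, -0.0, 0.0]
finger_gap: 0.0853
gripper_force: 0.0
```

```bash
python3 -m handwheel '{"hand":[-1,-1,-1,-1,-1,0,1,1,1,1],"delta_pos":[[-3,-13,-30],[0,0,-40],[0,0,-35],[0,0,-14],[0,0,0],[0,0,0],[0,0,0],[0,0,0],[0,0,0],[0,0,0]],"rot":[[0,0,0],[0,0,0],[0,0,0],[0,0,0],[0,0,0],[0,0,0],[0,0,0],[0,0,0],[0,0,0],[0,0,0]]}'
python3 - <<'E'
from h import *
I,D=camera("scene");cv2.imwrite("pics/g.png",cv2.resize(I[100:300,60:300,::-1],(720,600),interpolation=2))
E
```

```text
clock: 5.4
tcp_pos: [0.4802, -0.3255, 0.0489]
ee_rot: [3.141, 0.0, 1.421]
force: [-0.3, 0.8, 6.2]
finger_gap: 0.0095
gripper_force: 58.7
```

View pics/g.png

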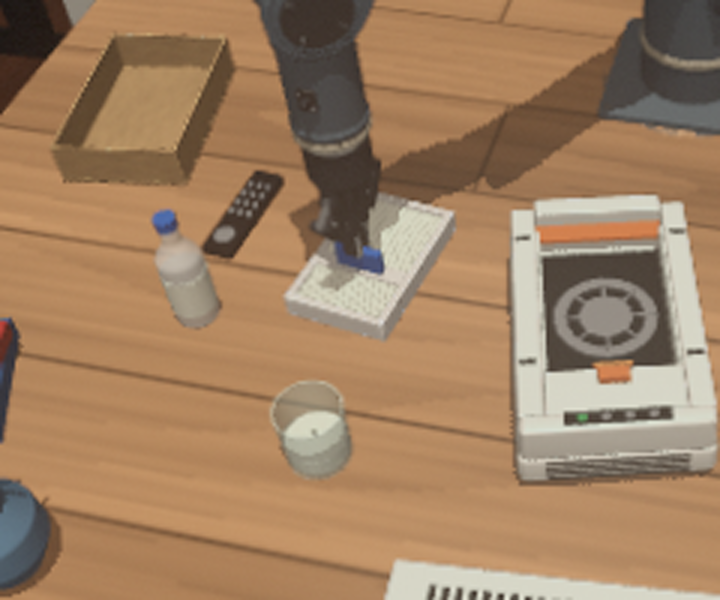

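```bash
python3 -m handwheel '{"hand":[1,1,1,1,1,1,1,1,1,1,1,1],"delta_pos":[[0,0,20],[0,0,40],[0,0,50],[0,0,50],[9.5,45,10],[9.5,45,10],[9.5,45,10],[9.5,45,0],[9.5,45,0],[9.5,45,0],[10,43,0],[0,0,0]],"rot":[[0,0,0],[0,0,0],[0,0,0],[0,0,0],[0,0,6],[0,0,6],[0,0,6],[0,0,6.4],[0,0,0],[2.74,-9.62,0],[2.74,-9.62,0],[0,0,0]]}'
python3 -m handwheel '{"hand":[1,1],"delta_pos":[[0,0,0],[0,0,0]],"rot":[[0,0,0],[0,0,0]]}'
cat > m.py <<'E'
from h import *
import sys
o=get_obs();print(o["tcp_pos"].round(4),o["ee_rot"].round(4),o["force"].round(1),o["finger_gap"])
a=np.radians(15.9);B=np.array([.527,-.018,.066]);R=np.array([[np.cos(a),-np.sin(a),0],[np.sin(a),np.cos(a),0],[0,0,1]])
print("tcp bay",((o["tcp_pos"]-B)@R*1000).round(1))
for c in("top","scene"):
    I,D=camera(c);np.save(f"pics/{c}_{sys.argv[1]}.npy",D);I=I[:,:,::-1];cv2.imwrite(f"pics/{c}_{sys.argv[1]}.png",I)
    for l in["new_filter_grip","new_filter_tongue","new_filter_free"]:
        for m in mark_of(l,c)[:1]:
            d=dep(D,m["uv"],1);print(c,l,np.round(m["uv"]),round(m["score"],2),((w(c,m["uv"],d)-B)@R*1000).round(1))
    cv2.imwrite(f"pics/{c}_{sys.argv[1]}v.png",cv2.resize(I[120:300,180:420],(800,600),interpolation=2))
E
python3 m.py a
```

```text
clock: 6.95
tcp_pos: [0.5429, -0.0099, 0.2368]
ee_rot: [2.794, -0.003, 1.85]
force: [0.9, -0.6, -3.0]
finger_gap: 0.0093
gripper_force: 59.2
clock: 7.2
tcp_pos: [0.5478, -0.0134, 0.2386]
ee_rot: [2.793, 0.0, 1.846]
force: [0.1, -0.0, -3.3]
finger_gap: 0.0097
gripper_force: 59.2
[ 0.5478 -0.0134  0.2386] [2.7928e+00 2.0000e-04 1.8460e+00] [ 0.1 -0.  -3.3] 0.009652268706233895
tcp bay [ 21.2  -1.2 172.6]
top new_filter_grip [291. 195.] 0.79 [-59.6  25.5 542. ]
top new_filter_free [275. 164.] 0.84 [151.9   4.2  39.4]
scene new_filter_grip [257. 169.] 0.61 [ 20.6 -16.6 188.4]
scene new_filter_tongue [260. 166.] 0.83 [ 25.7  -6.6 206.4]
scene new_filter_free [263. 196.] 0.59 [105.4  -5.9 162.9]
```

View pics/scene_av.png

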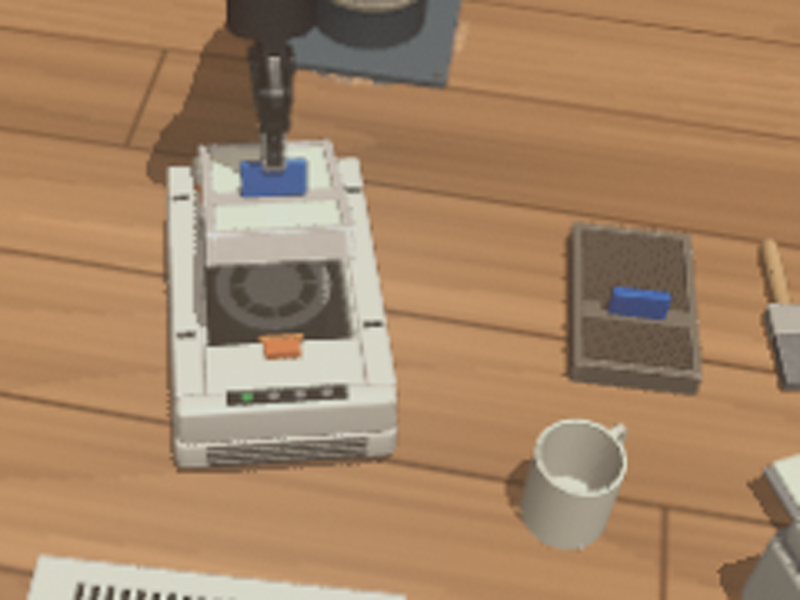

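The filter is held by the middle of its tab, tilted with its free end raised (scene crop: tab at (273,177), free end at (277,243)). Next I'll measure its pose in the hand.

```bash
cat > f.py <<'E'
from h import *
import sys
from scipy.spatial.transform import Rotation as Ro
def meas(tag,o):
    Rt=Ro.from_euler('xyz',o["ee_rot"]).as_matrix()
    # filter axes from tool: x=+-tool y, z=-tool z
    ex=Rt[:,1]*np.sign(Rt[0,1]);ez=-Rt[:,2];F=np.stack([ex,np.cross(ez,ex),ez],1)
    for c in("top","scene"):
        P=cloud(c,np.load(f"pics/{c}_{tag}.npy"));I=cv2.cvtColor(cv2.imread(f"pics/{c}_{tag}.png"),cv2.COLOR_BGR2HSV)
        q=((P-o["tcp_pos"])@F*1000).reshape(-1,3);hs=I.reshape(-1,3).astype(int);h=hs[:,0]
        m=(q[:,0]>20)&(q[:,0]<95)&(abs(q[:,1])<80)&(q[:,2]>-30)&(q[:,2]<-8);f=q[m]
        if len(f)>30:
            A=np.c_[f[:,0],f[:,1],np.ones(len(f))]
            k=np.ones(len(f),bool)
            for _ in range(4):
                s=np.linalg.lstsq(A[k],f[k,2],rcond=None)[0];k=abs(A@s-f[:,2])<4
            g=f[k]
            rows=[ (g[(g[:,0]>x0)&(g[:,0]<x0+12)][:,1]) for x0 in(25,40,55)]
            print(c,"face",len(g),"slope",s[:2].round(3),"z@0",s[2].round(1),"free x",np.percentile(g[:,0],99).round(1),"y ext",[(r.min().round(1),r.max().round(1)) for r in rows if len(r)])
        b=(h>100)&(h<130)&(hs[:,1]>150)&(abs(q)<[30,45,40]).all(1);t=q[b]
        if len(t)>10: print(c,"tab y",np.percentile(t[:,1],[1,99]).round(1),"x",np.percentile(t[:,0],[2,98]).round(1),"z top",np.percentile(t[:,2],[2,98]).round(1))
if __name__=="__main__": meas(sys.argv[1],get_obs())
E
python3 f.py a
```

```text
top face 776 slope [ 0.067 -0.002] z@0 -23.6 free x 73.1 y ext [(np.float64(-66.2), np.float64(63.6)), (np.float64(-66.1), np.float64(63.0)), (np.float64(-65.6), np.float64(63.4))]
scene face 412 slope [ 0.005 -0.002] z@0 -19.6 free x 78.5 y ext [(np.float64(-66.0), np.float64(61.8)), (np.float64(-66.3), np.float64(62.2)), (np.float64(-66.6), np.float64(63.3))]
```

```bash
python3 -m handwheel '{"hand":[1,1,1,1],"delta_pos":[[-2,2,-20],[0,0,-30],[0,0,-8],[0,0,0]],"rot":[[0,0,0],[0,0,0],[0,0,0],[0,0,0]]}'; python3 m.py b; python3 f.py b
```

```text
clock: 8.1
tcp_pos: [0.5449, -0.0106, 0.1803]
ee_rot: [2.793, -0.001, 1.847]
force: [0.1, 0.1, -3.5]
finger_gap: 0.0097
gripper_force: 59.3
[ 0.5449 -0.0106  0.1803] [ 2.7930e+00 -7.0000e-04  1.8465e+00] [ 0.1  0.1 -3.5] 0.009674345113677565
tcp bay [ 19.3   2.2 114.3]
top new_filter_grip [291. 203.] 0.63 [-59.7  25.1 477.4]
top new_filter_free [278. 171.] 0.81 [127.2   1.6  41.3]
scene new_filter_grip [258. 183.] 0.71 [ 20.4 -15.1 129.4]
scene new_filter_tongue [262. 177.] 0.88 [ 23.8  -3.4 157.2]
scene new_filter_free [265. 208.] 0.57 [103.6   2.6 107.6]
top face 672 slope [0.084 0.002] z@0 -25.1 free x 72.0 y ext [(np.float64(-65.6), np.float64(63.7)), (np.float64(-64.6), np.float64(64.0)), (np.float64(-65.8), np.float64(64.4))]
scene face 392 slope [0.012 0.007] z@0 -19.5 free x 78.5 y ext [(np.float64(-61.5), np.float64(61.6)), (np.float64(-64.8), np.float64(62.6)), (np.float64(-65.3), np.float64(61.4))]
```

View pics/top_bv.png

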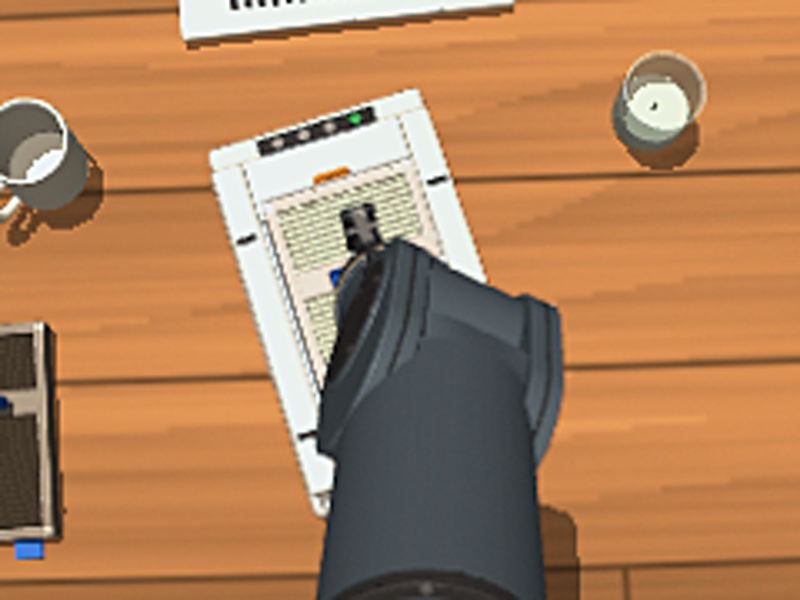

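```bash
python3 -m handwheel '{"hand":[1,1,1],"delta_pos":[[0,-1,-4],[0,0,-3],[0,0,0]],"rot":[[0,0,0],[0,0,0],[0,0,0]]}';python3 -m handwheel '{"hand":[1,1],"delta_pos":[[0,0,-3],[0,0,0]],"rot":[[0,0,0],[0,0,0]]}';python3 -m handwheel '{"hand":[1,1],"delta_pos":[[0,0,-3],[0,0,0]],"rot":[[0,0,0],[0,0,0]]}'
```

```text
clock: 8.88
tcp_pos: [0.5446, -0.0115, 0.1729]
ee_rot: [2.793, -0.001, 1.847]
force: [-1.2, -0.3, -3.8]
finger_gap: 0.0095
gripper_force: 59.3
clock: 9.12
tcp_pos: [0.5447, -0.0114, 0.1701]
ee_rot: [2.793, -0.001, 1.847]
force: [-0.3, 0.6, -3.2]
finger_gap: 0.0091
gripper_force: 59.3
clock: 9.38
tcp_pos: [0.5447, -0.0114, 0.1671]
ee_rot: [2.793, -0.001, 1.847]
force: [0.5, -0.2, -4.1]
finger_gap: 0.0092
gripper_force: 59.3
```

```bash
python3 -m handwheel '{"hand":[1,1],"delta_pos":[[0,0,-2],[0,0,0]],"rot":[[0,0,0],[0,0,0]]}';python3 -m handwheel '{"hand":[1,1],"delta_pos":[[0,0,-2],[0,0,0]],"rot":[[0,0,0],[0,0,0]]}'
```

```text
clock: 9.62
tcp_pos: [0.5448, -0.0114, 0.1652]
ee_rot: [2.793, -0.001, 1.847]
force: [0.2, 0.9, -3.5]
finger_gap: 0.0093
gripper_force: 59.3
clock: 9.88
tcp_pos: [0.5448, -0.0114, 0.1632]
ee_rot: [2.793, -0.001, 1.847]
force: [1.3, -0.0, -3.9]
finger_gap: 0.0095
gripper_force: 59.3
```

```bash
python3 -m handwheel '{"hand":[1,1],"delta_pos":[[0,0,-2],[0,0,0]],"rot":[[0,0,0],[0,0,0]]}';python3 -m handwheel '{"hand":[1,1],"delta_pos":[[0,0,-2],[0,0,0]],"rot":[[0,0,0],[0,0,0]]}'
```

```text
clock: 10.12
tcp_pos: [0.5448, -0.0114, 0.1612]
ee_rot: [2.793, -0.001, 1.847]
force: [-0.2, 0.7, -3.7]
finger_gap: 0.0096
gripper_force: 59.3
clock: 10.38
tcp_pos: [0.5452, -0.0114, 0.1595]
ee_rot: [2.792, -0.0, 1.847]
force: [1.0, 0.2, -2.0]
finger_gap: 0.0094
gripper_force: 59.4
```

```bash
python3 -m handwheel '{"hand":[1,1,1,1],"delta_pos":[[0,0,3],[-4.8,-1.4,0],[-4.8,-1.4,0],[0,0,0]],"rot":[[0,0,0],[0,0,0],[0,0,0],[0,0,0]]}';python3 -m handwheel '{"hand":[1,1],"delta_pos":[[-3.8,-1.1,0],[0,0,0]],"rot":[[0,0,0],[0,0,0]]}';python3 -m handwheel '{"hand":[1,1],"delta_pos":[[-1.9,-0.5,0],[0,0,0]],"rot":[[0,0,0],[0,0,0]]}'
```

```text
clock: 10.88
tcp_pos: [0.5346, -0.0144, 0.1622]
ee_rot: [2.793, -0.001, 1.847]
force: [-0.3, -0.7, -2.6]
finger_gap: 0.0094
gripper_force: 59.3
clock: 11.12
tcp_pos: [0.5312, -0.0154, 0.1624]
ee_rot: [2.793, -0.001, 1.847]
force: [-0.1, -0.4, -2.5]
finger_gap: 0.0091
gripper_force: 59.3
clock: 11.38
tcp_pos: [0.5303, -0.0157, 0.1628]
ee_rot: [2.791, 0.0, 1.847]
force: [2.9, 0.3, -1.1]
finger_gap: 0.0093
gripper_force: 59.4
```

```bash
python3 -m handwheel '{"hand":[1,1,1,1,1],"delta_pos":[[1,0.3,0],[0,0,0],[2.4,0.7,-4.5],[2.4,0.7,-4.5],[0,0,0]],"rot":[[0,0,0],[0,0,0],[-0.55,1.92,0],[-0.55,1.92,0],[0,0,0]]}';python3 -m handwheel '{"hand":[1,1,1],"delta_pos":[[2,0.5,-4.7],[1.9,0.6,-4.6],[0,0,0]],"rot":[[-0.55,1.92,0],[-0.55,1.92,0],[0,0,0]]}'; python3 m.py c; python3 f.py c
```

```text
clock: 12.0
tcp_pos: [0.5359, -0.0137, 0.1531]
ee_rot: [2.862, 0.0, 1.848]
force: [4.3, 0.5, -1.6]
finger_gap: 0.0089
gripper_force: 59.5
clock: 12.38
tcp_pos: [0.5403, -0.0127, 0.1442]
ee_rot: [2.93, 0.0, 1.848]
force: [4.6, 2.0, 0.8]
finger_gap: 0.0095
gripper_force: 59.6
[ 0.5403 -0.0127  0.1442] [2.9300e+00 4.0000e-04 1.8476e+00] [4.6 2.  0.8] 0.009545245870067087
tcp bay [14.2  1.5 78.2]
top new_filter_grip [291. 206.] 0.74 [-76.2  29.9 537.2]
top new_filter_free [282. 177.] 0.57 [105.7  -2.2  47. ]
scene new_filter_grip [258. 192.] 0.6 [ 17.  -15.1  87. ]
scene new_filter_free [264. 217.] 0.9 [95.3 -0.6 53.5]
top face 301 slope [0.096 0.008] z@0 -26.1 free x 72.1 y ext [(np.float64(23.8), np.float64(64.3)), (np.float64(12.4), np.float64(64.6)), (np.float64(-64.5), np.float64(65.0))]
scene face 431 slope [0.03  0.004] z@0 -20.8 free x 77.0 y ext [(np.float64(-64.5), np.float64(62.5)), (np.float64(-64.8), np.float64(63.3)), (np.float64(-65.5), np.float64(62.1))]
```

View pics/scene_cv.png

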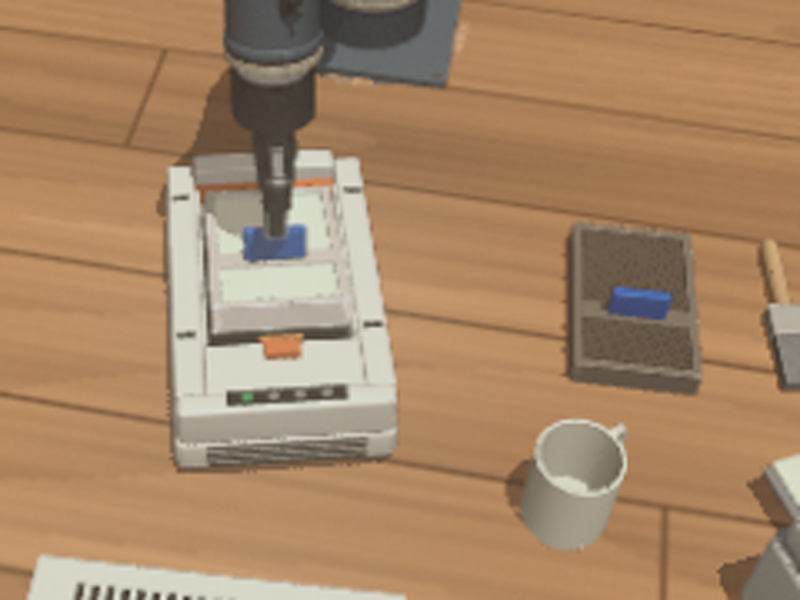

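The tongues are under the lip (orange strip at (265,185) in the crop) and the free end (280,320) is just above the catch (282,346). Only light contact force so far, so I'll continue the swing.

```bash
python3 -m handwheel '{"hand":[1,1,1],"delta_pos":[[2.4,0.7,-4.5],[2,0.6,-5],[0,0,0]],"rot":[[-0.55,1.92,0],[-0.55,1.92,0],[0,0,0]]}';python3 -m handwheel '{"hand":[1,1,1],"delta_pos":[[2.1,0.6,-5],[2,0.6,-5],[0,0,0]],"rot":[[-0.55,1.92,0],[-0.55,1.92,0],[0,0,0]]}'
```

```text
clock: 13.15
tcp_pos: [0.5443, -0.0116, 0.1348]
ee_rot: [3.0, 0.0, 1.847]
force: [5.5, 2.1, -1.6]
finger_gap: 0.0096
gripper_force: 59.8
clock: 13.52
tcp_pos: [0.5476, -0.0103, 0.1242]
ee_rot: [3.071, -0.0, 1.847]
force: [3.8, 2.9, -4.8]
finger_gap: 0.0094
gripper_force: 59.6
```

```bash
python3 -m handwheel '{"hand":[1,1,1],"delta_pos":[[1.7,0.5,-5],[1.7,0.5,-5],[0,0,0]],"rot":[[-0.55,1.92,0],[-0.55,1.92,0],[0,0,0]]}'; python3 m.py d; python3 f.py d
```

```text
clock: 13.9
tcp_pos: [0.5498, -0.01, 0.1149]
ee_rot: [-3.141, -0.001, 1.846]
force: [-3.0, 0.6, 7.1]
finger_gap: 0.0094
gripper_force: 61.1
[ 0.5498 -0.01    0.1149] [-3.1412e+00 -5.0000e-04  1.8463e+00] [-3.   0.6  7.1] 0.009376151181325301
tcp bay [24.1  1.5 48.9]
top new_filter_tongue [305. 251.] 0.67 [-119.7   -2.8   20.5]
scene new_filter_grip [257. 199.] 0.77 [ 27.2 -16.5  63.9]
scene new_filter_free [267. 225.] 0.62 [123.3   6.8  47.9]
scene face 411 slope [0.143 0.002] z@0 -25.5 free x 94.0 y ext [(np.float64(-66.1), np.float64(63.1)), (np.float64(-63.6), np.float64(67.2)), (np.float64(-64.1), np.float64(63.0))]
```

View pics/scene_dv.png

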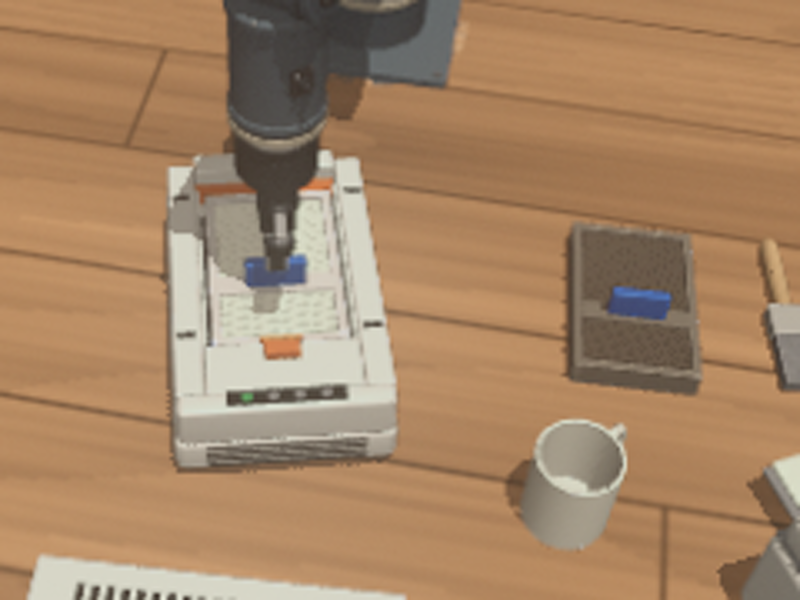

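The filter is almost flat, with its free end against the catch (282,346). Now I'll press down to click it home.

```bash
python3 -m handwheel '{"hand":[1,1,1],"delta_pos":[[0,0,-1.5],[0,0,0],[0,0,0]],"rot":[[0,0,0],[0,0,0],[0,0,0]]}';python3 -m handwheel '{"hand":[1,1,1],"delta_pos":[[0,0,-1.5],[0,0,0],[0,0,0]],"rot":[[0,0,0],[0,0,0],[0,0,0]]}'
```

```text
clock: 14.68
tcp_pos: [0.5499, -0.01, 0.1148]
ee_rot: [3.14, -0.001, 1.846]
force: [-7.6, 0.8, 23.8]
finger_gap: 0.0096
gripper_force: 63.2
clock: 15.05
tcp_pos: [0.5499, -0.01, 0.1147]
ee_rot: [3.139, -0.002, 1.846]
force: [-13.5, 2.3, 42.2]
finger_gap: 0.0092
gripper_force: 65.3
```

```bash
python3 -m handwheel '{"hand":[1,1,0.5,0,0,-0.3],"delta_pos":[[0,0,3],[0,0,0],[0,0,0],[0,0,0],[0,0,10],[0,0,50]],"rot":[[0,0,0],[0,0,0],[0,0,0],[0,0,0],[0,0,0],[0,0,0]]}';python3 -m handwheel '{"hand":[0,0,0,0,0],"delta_pos":[[-20,0,40],[-40,40,30],[-30,60,0],[0,60,0],[0,0,0]],"rot":[[0,0,0],[0,0,0],[0,0,0],[0,0,0],[0,0,0]]}'; python3 m.py e
python3 - <<'E'
from h import *
a=np.radians(15.9);u=np.array([np.cos(a),np.sin(a)]);v=np.array([-u[1],u[0]]);c0=np.array([.527,-.018])
for c in("top","scene"):
    P=cloud(c,np.load(f"pics/{c}_e.npy"));q=P[...,:2]-c0;x=q@u*1000;y=q@v*1000;Z=P[...,2]*1000-66
    m=(abs(y)<58)&(x>-92)&(x<90)&(Z>20)&(Z<40);A=np.c_[x[m],y[m],np.ones(m.sum())];print(c,np.linalg.lstsq(A,Z[m],rcond=None)[0].round(4))
    fr=[np.median(Z[(abs(abs(y)-61)<3)&(abs(x-k)<8)]).round(1) for k in(-85,-50,0,50,85)];print("side frame",fr)
    I=cv2.cvtColor(cv2.imread(f"pics/{c}_e.png"),cv2.COLOR_BGR2HSV)
    og=(I[...,0]>3)&(I[...,0]<22)&(I[...,1]>150)&(x>75)&(abs(y)<30)&(Z>30)&(x<120)
    print("catch x",og.sum(),np.percentile(x[og],[3,50,97]).round(1) if og.any() else 0)
E
```

```text
clock: 15.8
tcp_pos: [0.5496, -0.0093, 0.1735]
ee_rot: [-3.137, -0.0, 1.847]
force: [-0.5, -0.2, -0.1]
finger_gap: 0.0553
gripper_force: 0.0
clock: 16.42
tcp_pos: [0.4636, 0.1507, 0.2442]
ee_rot: [3.14, -0.001, 1.855]
force: [-0.2, -2.3, -0.2]
finger_gap: 0.0427
gripper_force: 0.0
[0.4636 0.1507 0.2442] [ 3.1401e+00 -1.2000e-03  1.8552e+00] [-0.2 -2.3 -0.2] 0.04270060574105234
tcp bay [-14.8 179.6 178.2]
top new_filter_grip [290. 205.] 0.85 [16.1 -0.2 54.5]
top new_filter_tongue [302. 252.] 0.83 [-120.6    6.7   20.3]
top new_filter_free [279. 182.] 0.82 [96.2  9.9 38. ]
scene new_filter_grip [261. 201.] 0.85 [26.7 -5.6 54.3]
scene new_filter_free [266. 228.] 0.78 [129.7   4.2  44.3]
top [ 3.60000e-03 -7.00000e-04  2.67051e+01]
side frame [np.float64(30.7), np.float64(30.6), np.float64(30.2), np.float64(29.1), np.float64(29.3)]
catch x 112 [ 94.4 104.1 118.7]
scene [2.60000e-03 9.00000e-04 2.88944e+01]
side frame [np.float64(31.6), np.float64(31.7), np.float64(32.6), np.float64(31.8), np.float64(31.6)]
catch x 0 0
```

Run:
```python
import cv2,numpy as np
a=cv2.imread("pics/top_e.png")[150:275,235:345];b=cv2.imread("pics/scene_e.png")[150:275,220:330]
cv2.imwrite("pics/e2.png",cv2.resize(np.hstack([a,b]),(800,455),interpolation=2))
```

```text
(no output)
```

View pics/e2.png

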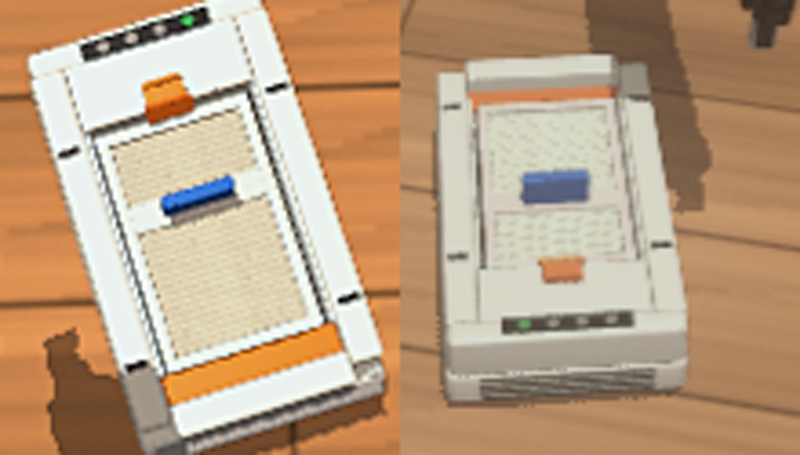

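The filter lies flat, its face 30 mm above the floor. The catch nose is back at x = 94 mm over the edge, and the gripper is clear.

```bash
python3 -c "
from rig import *
print(job_done())"
```

```text
the job is handed in; nothing more can be done
None
```

I fitted the clean filter in the bay and handed the job in. Its tongues are under the lip, it lies flat, the catch is out over its free edge, the gripper is clear, and the arm never went near the old filter or the other things on the desk. Handing in returned no verdict.

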